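# Load the calibration block against the sprung probe and hold it on the stop

### The arm

A 6-joint arm with a two-finger parallel gripper is mounted at the origin on the work surface. World frame = base frame: x ahead of the robot, y to its left, z up, the work surface at z = 0. Lengths are in m, angles in degrees, forces in N, time in s.
With the tool pointing down it reaches from about 0.275 to 0.825 m from the base axis. Payload 4.9 kg.
Tool frame: the origin (TCP) lies on the mounting face of the last link; the fingertips stand 173 mm ahead of it and the grasp point (between the pads) lies 155 mm ahead of it; z points along the fingers, y is the line along which they close (so a half turn about z gives the same grasp; the last joint's range is limited). The gripper opens to 85 mm and grips with 20 to 120 N. Pads are 22 mm wide; open, the fingers measure 114 mm over their backs; the gripper's body (76 mm by 85 mm) begins 54 mm behind the grasp point. The pads swing forward as they close: fully open they stand 13 mm farther back than shut.
Start: joints at [-72.433, 18.69, -11.035, 60.275, 0, 82.311], TCP at [0.235, -0.497, 0.405] pointing down, gripper open.
Joint ranges: [-152.03, 152.03], [-55.5, 102.48], [-74.3, 77.21], [-110.64, 120.58], [-84.22, 78.4], [-180, 180]. Speed limits (degrees/s): [147.25, 147.25, 180, 180, 180, 180].

### API

Orientations are given as [roll, pitch, yaw] about the fixed x, y, z axes, in that order (R = Rz(yaw) Ry(pitch) Rx(roll)).
In Python, from cell import status, viewer, ticket gives the robot as it stands.
- The arm moves only by the tool apply_moves, never from a script. Its argument "steps" is a list that holds one entry, the list of rows, each a list of 7 numbers: the shift along the world's x, y, z in units of 30 mm (1.0 is 30 mm), then the turn, a rotation vector about the world's x, y, z in rad, then the closure, from -1 (fully open) to 1 (shut). In form: [[[x, y, z, wx, wy, wz, hand], ...]]. A call has 1 to 20 rows; each row shifts and turns the commanded pose from where the row before left it; what a row does not reach is not made up. A row lasts 1/12 s, in which the tool goes at most 41.7 mm and 7.16 degrees, less where a joint would pass 70% of its speed; a pose out of reach is approached as far as the arm can. A call is refused whole if a number of a shift passes 1 or a number of a turn 0.125, either way. A call with a gripper value outside its range is refused whole. The fingers move at their own pace and stop on an object; "force" is the grip in N (left out, the last holds). Time passes only in rows, so rows that do not move let the fingers close. It gives the time, the measured TCP pose, the force, the opening and the grip force at its end, in the units of the state.
- status.sense(): the state, without advancing time (a new reading comes with each control period).
- viewer.capture(name): name is "scene" or "top" or "wrist"; returns a dict with "image" (480x640x3 uint8, blue, green, red), "range_z" (480x640 float32, m along the optical axis (not along the pixel's ray), 0 where there is no reading), "camera_matrix" (3x3 intrinsics, pixels), "xyz" and "orientation" of the camera in the world. Camera axes: x right, y up, looking along -z (the intrinsics and any distortion apply to the point x, -y, -z); pixel columns grow to the right and rows downward; lengths in m; the calibration is good to about 2 mm. A picture is of the moment at which its call begins.
- ticket.hand_in(): hands the job in; it is judged then, once.
The state is a dict: "t": time; "joints": joint angles; "joint_velocities": joint speeds; "joint_efforts": joint torques, N m; "tool_pos": TCP position; "tool_rot": TCP orientation; "contact_force": force on the tool from outside, world axes, zero at the start; "moment": the same for the moment, N m; "gripper_width": opening from 0.0 (shut) to 1.0 (fully open); "finger_force": force on a finger pad.
Only numpy, scipy, OpenCV 4.12 (cv2) and the standard library are available. Lean on these libraries where they do the work, as an engineer would, in place of code of your own. Each camera call takes 0.05 s, during which the arm holds its last target. There are 200 camera calls.

### The job

Take the aluminium test block with the yellow sticker, lay it flat and lengthwise between the blue rails of the inspection jig, and push it along the channel against the orange sprung probe until it sits firmly on the two hard-stop pins, without ramming it. The probe pushes the block back, so finish while still holding the block pressed on the stops: do not let go. Leave the brass block and everything else on the trolley where it stands.

Things in the scene. Friction and masses are not known exactly. Their poses are not given: they have to be found in the camera images.
- block: Bare aluminium test block, 80 long (its x) x 36 wide (its y) x 45 high mm, about 0.35 kg (0.25 to 0.46), lying loose on the black trolley top with a yellow sticker on top. Origin: centre of its underside, z up. Either end may go first. Lift it across its 36 mm width, fingers along its y.
- jig: Fixed jig: aluminium bed 270 x 110 x 12 mm. Origin: centre of its underside, on the trolley top; x along the channel to the probe, z up. Two blue rails (tops 26 mm above the trolley, x -90 to +45 mm) leave a channel 40 mm wide on y = 0, its slippery dark floor at z = 14, open on top and at the -x end. Grey end wall x 70 to 98 mm, 80 wide, 72 high. Block on the stops: at (10, 0, 14) mm.
- stops: The hard stop: two steel pins of 11 mm diameter standing out 20 mm from the jig's end wall towards -x, the probe between them (pin axes at y = +-14.5, z = 45 mm in the jig frame, 31 mm above the channel's floor). Origin and axes coincide with the jig's.
- stop_face (a point): The middle between the end faces of the two stop pins, at (50, 0, 45) mm in the jig frame. The block's leading end comes to lie in this plane.
- channel_mid (a point): Point on the channel's floor, at (-40, 0, 14) mm in the jig frame: with its origin here the block lies between the rails, its leading end 38 mm short of the probe. The rails' inner top edges are bevelled 6 mm. Blue guides flare outward from the rails' ends at x = -90 to x = -121 mm.
- probe (a joint): Travel of the orange sprung probe (13 mm diameter) along the jig's +x: 0 = fully out, tip 12 mm in front of the stop pins; 0.012 m = level with the pins' faces, where the block meets the stop. Its spring pushes back with 3 N at 0 and 8 N at 0.012 m; rubbing adds 1 to 5 N; any further push goes into the stop.
- probe_tip (a point): Centre of the probe's tip face; it moves with the probe. Probe fully out: (38, 0, 45) mm in the jig frame.
- brass_block: Brass test block of the same size, 80 x 36 x 45 mm, 0.9 kg, with a white sticker; not wanted now, leave it. Origin: centre of its underside.
- roller: Upright test roller, 64 mm in diameter and 135 mm high, aluminium, black, brass and green; leave it. Origin: centre of its underside.
- gel: Closed gel bottle, 56 mm in diameter, 150 mm high, blue cap; leave it. Origin: centre of its underside.
- driver: Screwdriver lying on the trolley top; leave it. Origin: at its middle, on its underside.
- collar: Flat brass collar, 68 mm outside, 44 mm inside, 18 mm high; leave it. Origin: centre of its underside.
- tin: Small white pot with a green cap, 60 mm in diameter, 50 mm high; leave it. Origin: centre of its underside.
Things that resemble listed ones, but are neither listed nor needed, are in the scene too. Leave any red look-alike of the block alone.

How it is judged:
By the outcome, as a careful person would: the job done as asked, in the order asked, and still so for the second after the job is handed in, while the arm keeps its last pose, push and grip.
It also fails if it takes over 58 s, if anything falls off the work surface, if the arm or the gripper's body presses on something with over 40 N, if the wrist force passes 120 N, or if a joint passes its speed limit or range.

## Working session

There is one attempt and no reset: what is moved stays moved. The work goes in short steps, Python scripts to look and compute and a tool call to move; the robot and the scene stay as the last step left them, time stands still between calls to the robot, and variables do not carry over. Pictures are saved under pics/ and viewed, at most 10 in all, crops included, and the job is handed in when it is done.

Besides the shell and the picture viewer there is one more tool, called after ">>>" by a JSON object that holds its "op" and its "data". apply_moves: Moves the arm, as the interface text tells. Its arguments: {"type":"object","properties":{"steps":{"type":"array"},"force":{"type":"number"}},"required":["steps"]}

```bash
mkdir -p pics; ls; cat > h.py <<'E'
import numpy as np, cv2
from scipy.spatial.transform import Rotation as R
from cell import status, viewer
def cam(n):
    c=viewer.capture(n); c['K']=np.array(c['camera_matrix']); c['p']=np.array(c['xyz']); o=np.array(c['orientation'])
    c['R']=o if o.shape==(3,3) else R.from_euler('xyz',o,degrees=True).as_matrix()
    return c
def ray(c,uv):
    uv=np.atleast_2d(uv).astype(float); K=c['K']
    d=np.stack([(uv[:,0]-K[0,2])/K[0,0],-(uv[:,1]-K[1,2])/K[1,1],-np.ones(len(uv))],1)
    return d@c['R'].T
def onplane(c,uv,z):
    d=ray(c,uv); return c['p']+d*((z-c['p'][2])/d[:,2])[:,None]
def cloud(c):
    v,u=np.mgrid[0:480,0:640]; d=ray(c,np.stack([u.ravel(),v.ravel()],1)); z=c['range_z'].reshape(-1,1)
    P=c['p']+d*z; P[z[:,0]==0]=np.nan; return P.reshape(480,640,3)
E
python3 - <<'E'
from h import *
import pickle
for n in ['scene','top']:
    c=cam(n); cv2.imwrite(f'pics/{n}0.png',c['image']); print(n,c['p'],c['orientation'],c['K'].tolist(),{k for k in c})
    pickle.dump(c,open(n+'.pkl','wb'))
print(status.sense())
E
```

```text
pics
scene [1.2323326  0.75643361 1.1906721 ] [ 42.59695312  -0.29132201 139.03855226] [[571.6325641913114, 0.0, 314.53755042100715], [0.0, 571.6325641913114, 243.6131129744012], [0.0, 0.0, 1.0]] {'camera_matrix', 'R', 'xyz', 'range_z', 'p', 'orientation', 'image', 'K'}
top [ 0.38384668 -0.03161299  1.46488989] [  6.97593045   0.13027553 -91.61618583] [[617.6015049262592, 0.0, 312.72612588569064], [0.0, 617.6015049262592, 241.85330290865562], [0.0, 0.0, 1.0]] {'camera_matrix', 'R', 'xyz', 'range_z', 'p', 'orientation', 'image', 'K'}
{'t': 0.1, 'joints': array([-7.24329730e+01,  1.87286383e+01, -1.10849777e+01,  6.02755581e+01,
       -1.72025197e-03,  8.23105957e+01]), 'joint_velocities': array([-0.0417635 , -0.11448521,  0.09640806, -0.02998271,  0.05285447,
        0.05534871]), 'joint_efforts': array([ 1.09307810e-03, -4.44239652e+01,  2.63037622e+01,  7.90861726e-03,
       -9.17126113e-05,  4.08120556e-06]), 'tool_pos': array([ 0.23459683, -0.49718229,  0.40398183]), 'tool_rot': array([-1.79911398e+02, -1.02269723e-02,  2.52564247e+01]), 'contact_force': array([-0.70462837,  0.54431179, -0.0811498 ]), 'moment': array([ 0.00499947, -0.02393069, -0.04207824]), 'finger_force': 0.0, 'gripper_width': 1.0019587945895208}
```

View pics/top0.png

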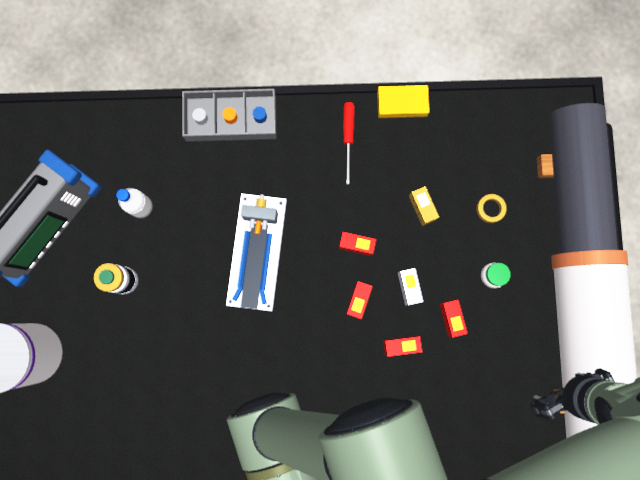

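View pics/scene0.png

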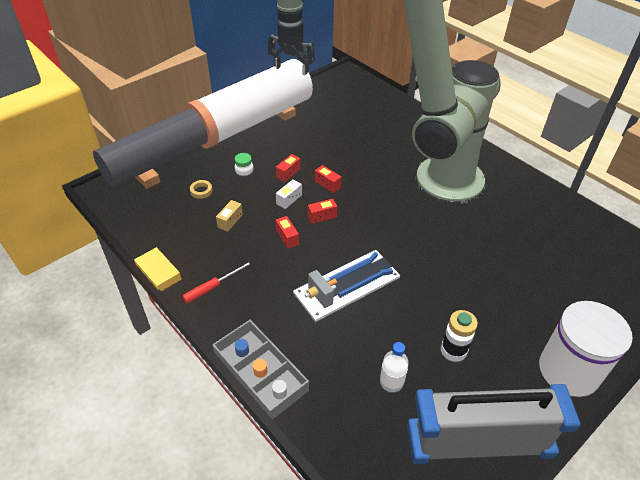

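Top view: the aluminium block (silver, yellow sticker) is at about (411,287), with red look-alikes at (358,243), (360,300), (454,318) and (403,346) and the brass block at (425,205). The jig is at about (256,252), with the probe end at (260,212) and the open end at (250,305). In the scene view the block is at (289,194) and the jig at (347,285).

```bash
cat > m.py <<'E'
from h import *
import pickle
def tri(c1,u1,c2,u2):
    d1,d2=ray(c1,u1)[0],ray(c2,u2)[0]; A=np.stack([d1,-d2],1)
    s=np.linalg.lstsq(A,c2['p']-c1['p'],rcond=None)[0]; a=c1['p']+s[0]*d1; b=c2['p']+s[1]*d2
    return (a+b)/2,np.linalg.norm(a-b)
def blobs(c,lo,hi,box,n=3):
    hsv=cv2.cvtColor(c['image'],cv2.COLOR_BGR2HSV); m=cv2.inRange(hsv,lo,hi); k=np.zeros_like(m); x0,y0,x1,y1=box; k[y0:y1,x0:x1]=255
    m&=k; nn,l,st,ce=cv2.connectedComponentsWithStats(m); o=np.argsort(-st[1:,4])[:n]+1
    return [(st[i,4],ce[i],l==i) for i in o]
def mar(xy):
    (cx,cy),(w,h),a=cv2.minAreaRect((xy*1000).astype(np.float32))
    if w<h: a+=90; w,h=h,w
    return cx,cy,w,h,(a+90)%180-90
E
python3 - <<'E'
from m import *
T=pickle.load(open('top.pkl','rb'));S=pickle.load(open('scene.pkl','rb'))
yel=((22,120,120),(35,255,255))
a=blobs(T,*yel,(395,265,428,308),1)[0]; b=blobs(S,*yel,(274,178,304,209),1)[0]
print('sticker',a[:2],b[:2],tri(T,a[1],S,b[1]))
ct,cs=cloud(T),cloud(S)
for n,c,cl,box in (('T',T,ct,(393,262,430,310)),('S',S,cs,(272,176,306,212))):
    x0,y0,x1,y1=box; P=cl[y0:y1,x0:x1].reshape(-1,3); P=P[np.isfinite(P[:,2])]
    Q=P[P[:,2]>.038]; print(n,'floor',np.median(P[P[:,2]<.02,2]),'topz',np.median(Q[:,2]),len(Q),mar(Q[:,:2]))
    P2=P[P[:,2]>.02]; print(mar(P2[:,:2]))
# jig: bed corners by depth/colour, blue rails
bl=((100,120,80),(125,255,255)); org=((5,150,150),(20,255,255))
for n,c,cl,box,bo in (('T',T,ct,(222,185,295,318),(250,190,272,240)),('S',S,cs,(285,240,405,325),(300,275,345,305))):
    for ar,ce,m in blobs(c,*bl,box,3):
        Q=cl[m]; Q=Q[np.isfinite(Q[:,2])]; print(n,'blue',ar,ce,np.median(Q[:,2]),mar(Q[:,:2]))
    for ar,ce,m in blobs(c,*org,bo,2):
        Q=cl[m]; print(n,'or',ar,ce,np.nanmedian(Q,0))
    x0,y0,x1,y1=box; P=cl[y0:y1,x0:x1].reshape(-1,3); P=P[np.isfinite(P[:,2])]
    Q=P[(P[:,2]>.008)&(P[:,2]<.04)]; print('bed',mar(Q[:,:2]),np.percentile(Q[:,2],[10,50,90]))
    Q=P[P[:,2]>.065]; print('wall',len(Q),mar(Q[:,:2]) ,np.median(Q[:,2]))
hs=cv2.cvtColor(T['image'],cv2.COLOR_BGR2HSV)
for ar,ce,m in blobs(T,(0,0,175),(180,60,255),(222,185,295,318),2):
    pt=np.argwhere(m)[:,::-1]; print('white',ar,mar(onplane(T,pt,.012)[:,:2]))
c=cv2.resize(T['image'][180:320,215:305],None,fx=4,fy=4,interpolation=2)
d=cv2.resize(T['image'][220:360,330:440],None,fx=4,fy=4,interpolation=2)
cv2.imwrite('pics/crop.png',np.hstack([c,d])[:, :800])
E
```

```text
sticker (np.int32(95), array([410.13684211, 280.89473684])) (np.int32(12), array([286.16666667, 191.33333333])) (array([ 0.46044042, -0.25445773,  0.04036671]), np.float64(0.0020036136928163065))
T floor 0.0014113786165583786 topz 0.04608369536421497 557 (449.9618225097656, -255.32240295410156, 79.92261505126953, 36.564510345458984, 10.589003562927246)
(449.9082336425781, -255.04595947265625, 79.81742858886719, 37.2265739440918, 10.959918022155762)
S floor 0.0017492784558216234 topz 0.045930523151634484 262 (449.5191650390625, -253.88235473632812, 86.75503540039062, 43.190284729003906, 12.832514762878418)
(436.6673583984375, -266.2619323730469, 128.90745544433594, 69.71099853515625, 40.49966812133789)
T blue 350 [264.74       266.75142857] 0.026113285064557346 (501.60772705078125, 81.21961975097656, 162.51670837402344, 17.150426864624023, -6.2242431640625)
T blue 345 [242.56231884 264.68985507] 0.02477360200453671 (508.97998046875, 133.21031188964844, 163.41603088378906, 15.723640441894531, -10.983245849609375)
T or 53 [257.50943396 226.69811321] [0.59606887 0.09289647 0.05140297]
T 
[... 534 characters left out ...]
(498.71435546875, 82.89743041992188, 159.9221649169922, 21.494640350341797, -5.9462738037109375)
S or 23 [332.30434783 282.08695652] [0.59372529 0.09905206 0.04929948]
S or 1 [332. 280.] [0.59044108 0.09398233 0.05168139]
bed (530.5977172851562, 87.79582214355469, 324.77484130859375, 270.1908264160156, -38.29085922241211) [0.01033263 0.01449067 0.02606244]
wall 313 (629.895751953125, 90.64028930664062, 80.80705261230469, 34.783084869384766, 81.26744842529297) 0.0720230434203104
white 3009 (544.6271362304688, 101.06025695800781, 273.43865966796875, 110.86884307861328, -8.48638916015625)
white 5 (412.4793701171875, 124.77008056640625, 9.3638277053833, 1.6003847122192383e-05, 88.38156127929688)
```

View pics/crop.png

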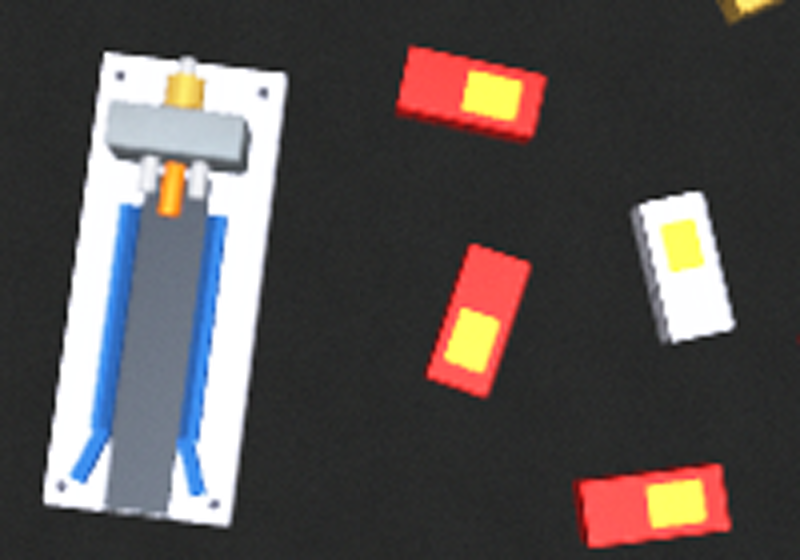

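The crop confirms the jig is open towards the robot with the probe at the far end, and nothing stands close beside the silver block. I'll move above the block and check with the wrist camera.

>>> {"op": "apply_moves", "data": {"steps": [[[0.6,0.672,0,0,0,-0.021,-0.5],[0.6,0.672,0,0,0,-0.021,-0.5],[0.6,0.672,0,0,0,-0.021,-0.5],[0.6,0.672,0,0,0,-0.021,-0.5],[0.6,0.672,0,0,0,-0.021,-0.5],[0.6,0.672,0,0,0,-0.021,-0.5],[0.6,0.672,0,0,0,-0.021,-0.5],[0.6,0.672,0,0,0,-0.021,-0.5],[0.6,0.672,0,0,0,-0.021,-0.5],[0.6,0.672,0,0,0,-0.021,-0.5],[0.6,0.672,0,0,0,-0.021,-0.5],[0.6,0.672,0,0,0,-0.021,-0.5],[0,0,0,0,0,0,-0.5],[0,0,0,0,0,0,-0.5],[0,0,0,0,0,0,-0.5]]], "force": 80}}

```text
t: 1.35
tool_pos: [0.4505, -0.2555, 0.4044]
tool_rot: [-180.0, 0.0, 10.8]
contact_force: [0.1, -0.6, 0.3]
gripper_width: 0.752
finger_force: 0.0
```

```bash
python3 - <<'E'
from m import *
c=cam('wrist'); pickle.dump(c,open('w1.pkl','wb')); cv2.imwrite('pics/w1.png',c['image']); cl=cloud(c); print(c['p'])
hsv=cv2.cvtColor(c['image'],cv2.COLOR_BGR2HSV)
P=cl.reshape(-1,3); k=np.isfinite(P[:,2])&(np.hypot(P[:,0]-.45,P[:,1]+.255)<.05)&(P[:,2]>.035)&(P[:,2]<.06)
print(k.sum(),np.median(P[k,2]),mar(P[k][:,:2]))
T=pickle.load(open('top.pkl','rb')); yel=((22,120,120),(35,255,255))
a=blobs(T,*yel,(395,265,428,308),1)[0]
for ar,ce,m in blobs(c,*yel,(0,0,640,480),4): print(ar,ce,tri(c,ce,T,a[1]))
s=status.sense(); print(s['tool_pos'],s['tool_rot'],s['gripper_width'],s['contact_force'],s['t'])
E
```

```text
[ 0.53294509 -0.23976706  0.37423316]
4496 0.04579199553666277 (451.1610107421875, -255.336181640625, 79.94219207763672, 36.04549026489258, 10.624990463256836)
1536 [198.8046875   38.76888021] (array([ 0.49265135, -0.21661029,  0.29134838]), np.float64(0.0901190789471032))
1194 [611.23534338  36.43048576] (array([ 0.4668211 , -0.16608689,  0.52399268]), np.float64(0.069071729770011))
1026 [161.70955166 222.6754386 ] (array([ 0.4667185 , -0.20922386,  0.24086764]), np.float64(0.04376444222103077))
950 [322.74105263 190.43578947] (array([ 0.46133043, -0.25371664,  0.04395899]), np.float64(0.0019443902985561306))
[ 0.45026379 -0.25588994  0.40442203] [-1.79987049e+02  3.92774052e-02  1.07924296e+01] 0.7486763308671115 [-0.25913539 -0.10387666 -0.37493844] 1.4
```

View pics/w1.png

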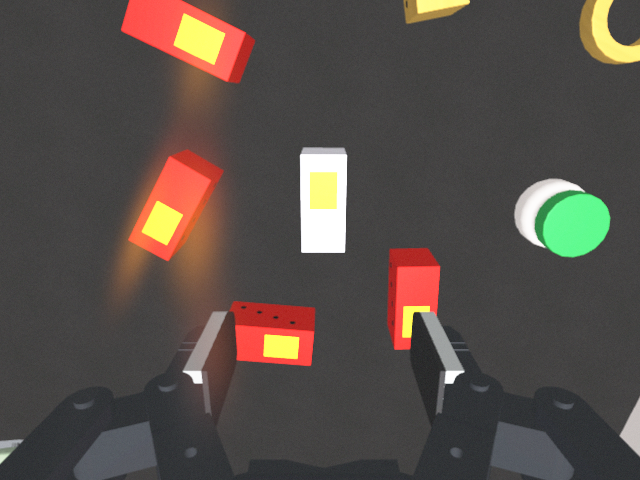

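The wrist view shows the silver block (323,200) centred between the fingers with free sides. The measured centre is (0.451, -0.255), top at 0.0455. Next: descend and grip.

>>> {"op": "apply_moves", "data": {"steps": [[[0.02,0.02,-0.8,0,0,0,-0.5],[0,0,-0.9,0,0,0,-0.5],[0,0,-0.9,0,0,0,-0.5],[0,0,-0.9,0,0,0,-0.5],[0,0,-0.9,0,0,0,-0.5],[0,0,-0.9,0,0,0,-0.5],[0,0,-0.8,0,0,0,-0.5],[0,0,-0.6,0,0,0,-0.5],[0,0,-0.47,0,0,0,-0.5],[0,0,0,0,0,0,-0.5],[0,0,0,0,0,0,1],[0,0,0,0,0,0,1],[0,0,0,0,0,0,1],[0,0,0,0,0,0,1],[0,0,0,0,0,0,1],[0,0,0,0,0,0,1],[0,0,0,0,0,0,1],[0,0,0,0,0,0,1]]], "force": 80}}

```text
t: 2.9
tool_pos: [0.4517, -0.2555, 0.1909]
tool_rot: [179.9, -0.1, 10.8]
contact_force: [-1.4, -0.3, 7.0]
gripper_width: 0.41
finger_force: 81.2
```

>>> {"op": "apply_moves", "data": {"steps": [[[0,0,0.3,0,0,0,1],[0,0,0.7,0,0,0,1],[0,0,0.9,0,0,0,1],[0,0,0.9,0,0,0,1],[0,0,0.5,0,0,0,1],[0,0,0,0,0,0,1]]]}}

```text
t: 3.4
tool_pos: [0.4524, -0.2555, 0.2922]
tool_rot: [179.8, -0.2, 10.8]
contact_force: [0.8, -1.0, -3.6]
gripper_width: 0.406
finger_force: 80.9
```

>>> {"op": "apply_moves", "data": {"steps": [[[0.06,0.4,0,0,0,-0.0113,1],[0.12,0.8,0,0,0,-0.0226,1],[0.12,0.8,0,0,0,-0.0226,1],[0.12,0.8,0,0,0,-0.0226,1],[0.12,0.8,0,0,0,-0.0226,1],[0.12,0.8,0,0,0,-0.0226,1],[0.12,0.8,0,0,0,-0.0226,1],[0.12,0.8,0,0,0,-0.0226,1],[0.12,0.8,0,0,0,-0.0226,1],[0.12,0.8,0,0,0,-0.0226,1],[0.12,0.8,0,0,0,-0.0226,1],[0.12,0.8,0,0,0,-0.0226,1],[0.12,0.8,0,0,0,-0.0226,1],[0.12,0.8,0,0,0,-0.0226,1],[0.12,0.8,0,0,0,-0.0226,1],[0.06,0.45,0,0,0,-0.0113,1],[0,0,0,0,0,0,1],[0,0,0,0,0,0,1]]]}}

```text
t: 4.9
tool_pos: [0.5005, 0.0422, 0.2882]
tool_rot: [-177.4, 0.1, -4.2]
contact_force: [0.3, -0.2, -5.5]
gripper_width: 0.41
finger_force: 80.8
```

```bash
python3 - <<'E'
from m import *
c=cam('wrist'); pickle.dump(c,open('w2.pkl','wb')); cl=cloud(c)
T=cam('top'); pickle.dump(T,open('t2.pkl','wb'));S=cam('scene'); pickle.dump(S,open('s2.pkl','wb'))
im=c['image'].copy()
cv2.imwrite('pics/w2.png',im)
s=status.sense(); print(s['tool_pos'],s['tool_rot'],s['gripper_width'],s['finger_force'],s['contact_force'],s['t'])
bl=((100,120,80),(125,255,255)); org=((5,150,150),(20,255,255))
for ar,ce,m in blobs(c,*bl,(0,0,640,480),4):
    Q=cl[m]; Q=Q[np.isfinite(Q[:,2])]; print('blue',ar,ce,np.median(Q,0),mar(Q[:,:2]))
    pt=np.argwhere(m)[:,::-1]; 
for ar,ce,m in blobs(c,*org,(0,0,640,480),2): print('or',ar,ce,np.nanmedian(cl[m],0))
P=cl.reshape(-1,3); k=np.isfinite(P[:,2])
Q=P[k&(P[:,2]>.066)&(P[:,2]<.078)&(np.hypot(P[:,0]-.627,P[:,1]-.09)<.06)]; print('wall',len(Q),mar(Q[:,:2]),np.median(Q[:,2]))
Q=P[k&(P[:,2]>.022)&(P[:,2]<.03)&(np.hypot(P[:,0]-.53,P[:,1]-.1)<.08)]; print('rail top',len(Q),mar(Q[:,:2]))
# rail inner edges: in jig frame with yaw -8.6 about (.545,.1)
y=np.radians(-8.6); e=np.array([np.cos(y),np.sin(y)]); n=np.array([-e[1],e[0]]); q=(Q[:,:2]-[.545,.1])
a=q@e;b=q@n
for lo in np.arange(-.09,.05,.02):
    s_=(a>lo)&(a<lo+.02); bb=b[s_]
    p,mn=bb[bb>0],bb[bb<0]
    if len(p)>5 and len(mn)>5: print(round(lo,3),len(p),len(mn),np.percentile(p,[3,97]).round(4),np.percentile(mn,[3,97]).round(4))
E
```

```text
[0.50054181 0.04231692 0.28837249] [-1.77436109e+02  3.45380585e-02 -4.20943547e+00] 0.4093901818795878 80.83313941955566 [-0.31733736 -0.94972693 -5.46980325] 5.05
blue 5225 [184.30966507 210.33320574] [0.53154225 0.13072771 0.02630176] (510.6485595703125, 135.40492248535156, 166.52796936035156, 17.58669662475586, -11.20050048828125)
blue 2735 [278.30859232 159.65521024] [0.55318378 0.07482442 0.02592199] (544.0026245117188, 77.01717376708984, 84.04224395751953, 13.486364364624023, -8.331863403320312)
blue 5 [197.4 267. ] [0.49097164 0.13188035 0.02170877] (490.9156188964844, 131.89346313476562, 1.7694708108901978, 0.64396733045578, -17.93433380126953)
blue 4 [193.75 105.5 ] [0.58405081 0.11807394 0.0213073 ] (584.0298461914062, 118.07394409179688, 1.3094955682754517, 0.7857953310012817, 28.01593780517578)
or 1825 [219.23452055  72.0690411 ] [0.59787242 0.09360214 0.0510655 ]
or 48 [631.27083333 395.41666667] [ 0.4055197  -0.1189376   0.04575429]
wall 5362 (617.5006713867188, 91.5243911743164, 80.27100372314453, 11.613297462463379, 85.5228500366211) 0.07234321700710653
rail top 7342 (522.656494140625, 106.07540130615234, 135.33074951171875, 64.64677429199219, -8.407318115234375)
-0.05 670 31 [0.0237 0.0341] [-0.021  -0.0179]
-0.03 735 426 [0.0235 0.0342] [-0.0294 -0.0189]
-0.01 780 674 [0.0237 0.0341] [-0.0294 -0.0191]
0.01 863 736 [0.0237 0.0343] [-0.0293 -0.0189]
0.03 655 584 [0.0239 0.0344] [-0.0293 -0.019 ]
```

View pics/w2.png

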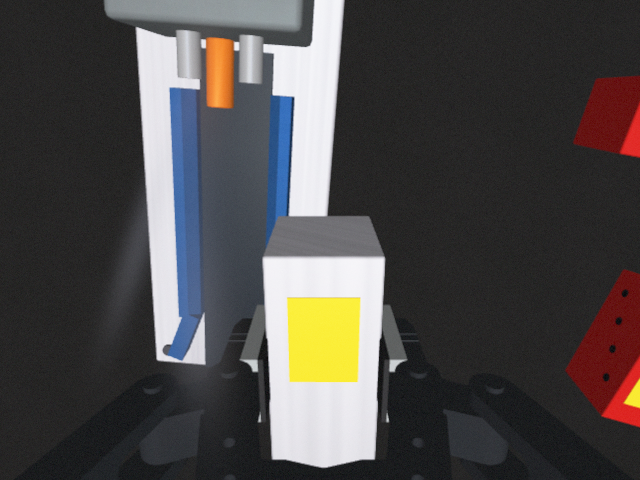

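The wrist view shows the block firmly held (323,340), the channel to its left (x 200-270) and the probe at (219,72). The last move fell short because of speed limits and left a 2.6° tilt. I'll complete it more slowly and straighten the tool.

>>> {"op": "apply_moves", "data": {"steps": [[[0.02,0.275,0,-0.0056,0.0004,-0.0092,1],[0.02,0.275,0,-0.0056,0.0004,-0.0092,1],[0.02,0.275,0,-0.0056,0.0004,-0.0092,1],[0.02,0.275,0,-0.0056,0.0004,-0.0092,1],[0.02,0.275,0,-0.0056,0.0004,-0.0092,1],[0.02,0.275,0,-0.0056,0.0004,-0.0092,1],[0.02,0.275,0,-0.0056,0.0004,-0.0092,1],[0.02,0.275,0,-0.0056,0.0004,-0.0092,1],[0,0,0,0,0,0,1],[0,0,0,0,0,0,1],[0,0,0,0,0,0,1]]]}}

```text
t: 5.97
tool_pos: [0.5014, 0.0453, 0.2881]
tool_rot: [-177.4, 0.0, -3.9]
contact_force: [0.3, -0.9, -4.1]
gripper_width: 0.405
finger_force: 80.8
```

```bash
cat > chk.py <<'E'
from m import *
s=status.sense(); print(s['tool_pos'],s['tool_rot'],s['contact_force'],s['t'])
o=np.array([.545,.1026]); y=np.radians(-8.45); e=np.array([np.cos(y),np.sin(y)]); n=np.array([-e[1],e[0]])
q=s['tool_pos'][:2]-o; print('tcp in jig mm',q@e*1e3,q@n*1e3)
c=cam('wrist'); P=cloud(c).reshape(-1,3); z=s['tool_pos'][2]-.155+.011
k=np.isfinite(P[:,2])&(abs(P[:,2]-z)<.006)&(np.hypot(*(P[:,:2]-s['tool_pos'][:2]).T)<.06)
hsv=cv2.cvtColor(c['image'],cv2.COLOR_BGR2HSV).reshape(-1,3); br=(hsv[:,2]>150)
Q=P[k&br]; Q=Q[abs(Q[:,2]-np.median(Q[:,2]))<.003]
m=mar(Q[:,:2]); q=np.array(m[:2])/1e3-o; print('block top',np.median(Q[:,2]),m,'jig mm',q@e*1e3,q@n*1e3)
A=np.c_[Q[:,:2]-Q[:,:2].mean(0),np.ones(len(Q))]; f=np.linalg.lstsq(A,Q[:,2],rcond=None)[0]; print('slope deg x,y',np.degrees(f[:2]))
E
python3 chk.py
```

```text
[0.50142687 0.04530464 0.2881379 ] [-1.77420714e+02  2.66409625e-02 -3.86281533e+00] [ 0.28581353 -0.87794737 -4.14617668] 5.9667
tcp in jig mm -34.68077949265066 -63.07630212349957
block top 0.14326077441836466 (501.725830078125, 52.13599395751953, 79.82303619384766, 35.944095611572266, -3.8365097045898438) jig mm -35.38890832996963 -56.275170861542705
slope deg x,y [0.07918165 2.66446896]
```

```bash
python3 -c "
from cell import status
s=status.sense()
for k in ['joints','joint_velocities','joint_efforts']: print(k,s[k].round(2))"
```

```text
joints [ -3.92  20.33 -27.56  42.14   2.58 179.95]
joint_velocities [ 0.06  0.01 -0.04 -0.13  0.1   0.  ]
joint_efforts [ 1.000e-02 -4.376e+01  2.340e+01  1.000e-02  2.100e-01  0.000e+00]
```

Joint 6 has reached its 180° limit. I'll turn the tool the other way by a half turn, which is allowed since either end may go first, and remove the tilt on the way.

>>> {"op": "apply_moves", "data": {"steps": [[[0,0,0.2,-0.011,0,0.03,1],[0,0,0.2,-0.011,0,0.03,1],[0,0,0.2,-0.011,0,0.03,1],[0,0,0.2,-0.011,0,0.03,1],[0,0,0,0,0,0.08,1],[0,0,0,0,0,0.1,1],[0,0,0,0,0,0.12,1],[0,0,0,0,0,0.12,1],[0,0,0,0,0,0.12,1],[0,0,0,0,0,0.12,1],[0,0,0,0,0,0.12,1],[0,0,0,0,0,0.12,1],[0,0,0,0,0,0.12,1],[0,0,0,0,0,0.12,1],[0,0,0,0,0,0.12,1],[0,0,0,0,0,0.12,1],[0,0,0,0,0,0.12,1],[0,0,0,0,0,0.12,1],[0,0,0,0,0,0.12,1],[0,0,0,0,0,0.12,1]]]}}

```text
t: 7.68
tool_pos: [0.5014, 0.0453, 0.3121]
tool_rot: [-179.9, -0.0, 109.9]
contact_force: [0.6, 0.4, -4.1]
gripper_width: 0.408
finger_force: 80.9
```

>>> {"op": "apply_moves", "data": {"steps": [[[0.02,0.2,0,0,0,0.12,1],[0.02,0.2,0,0,0,0.12,1],[0.02,0.2,0,0,0,0.12,1],[0.02,0.2,0,0,0,0.12,1],[0.02,0.2,0,0,0,0.12,1],[0.02,0.2,0,0,0,0.12,1],[0.02,0.2,0,0,0,0.12,1],[0.02,0.2,0,0,0,0.12,1],[0,0.2,0,0,0,0.06,1],[0,0.2,0,0,0,0.04,1],[0,0,0,0,0,0,1],[0,0,0,0,0,0,1],[0,0,0,0,0,0,1]]]}}

```text
t: 8.77
tool_pos: [0.5062, 0.1051, 0.3121]
tool_rot: [-179.9, 0.0, 170.3]
contact_force: [0.0, -0.2, -4.4]
gripper_width: 0.403
finger_force: 81.0
```

```bash
python3 chk.py; python3 -c "
from cell import status
print(status.sense()['joints'].round(2))"
```

```text
[0.50619317 0.1051069  0.31209124] [-1.79923773e+02  1.67403412e-03  1.70263204e+02] [ 0.0473902  -0.22023011 -4.41521483] 8.7667
tcp in jig mm -38.75394423402676 -3.222832600992771
block top 0.16684804863795433 (508.3141174316406, 105.10231018066406, 79.38672637939453, 36.22700119018555, -9.868209838867188) jig mm -36.65534320762343 -2.9157075283784653
slope deg x,y [-0.11259109 -0.09408277]
[  3.55  20.05 -23.77  46.19  -0.07  13.29]
```

>>> {"op": "apply_moves", "data": {"steps": [[[0.02,0.1,0,0,0,0.024,1],[0,0,-0.5,0,0,0,1],[0,0,-0.7,0,0,0,1],[0,0,-0.7,0,0,0,1],[0,0,-0.5,0,0,0,1],[0,0,-0.3,0,0,0,1],[0,0,0,0,0,0,1],[0,0,0,0,0,0,1],[0,0,0,0,0,0,1]]]}}

```text
t: 9.57
tool_pos: [0.5075, 0.1083, 0.2321]
tool_rot: [-180.0, 0.1, 171.7]
contact_force: [0.6, -0.4, -4.3]
gripper_width: 0.404
finger_force: 80.9
```

```bash
python3 chk.py; python3 - <<'E'
from m import *
o=np.array([.545,.1026]); y=np.radians(-8.45); e=np.array([np.cos(y),np.sin(y)]); n=np.array([-e[1],e[0]])
for nm in ('wrist','top','scene'):
    c=cam(nm); P=cloud(c); im=c['image']
    hsv=cv2.cvtColor(im,cv2.COLOR_BGR2HSV); m=cv2.inRange(hsv,(100,100,60),(125,255,255))>0
    Q=P[m]; Q=Q[np.isfinite(Q[:,2])]; Q=Q[(Q[:,2]>.0235)&(Q[:,2]<.029)&(np.hypot(*(Q[:,:2]-o).T)<.16)]
    a=(Q[:,:2]-o)@e; b=(Q[:,:2]-o)@n
    for lo in np.arange(-.09,.05,.03):
        s=(a>lo)&(a<lo+.03); p=b[s&(b>0)]; q=b[s&(b<0)]
        print(nm,round(lo,2),len(p),len(q),*( [np.percentile(x,[5,50,95]).round(4) for x in (p,q) if len(x)>4]))
    cv2.imwrite(f'pics/{nm}3.png',im)
    if nm!='wrist':
        F=P.reshape(-1,3); k=np.isfinite(F[:,2])&(hsv.reshape(-1,3)[:,2]>150)&(F[:,2]>.078)&(F[:,2]<.1)&(np.hypot(*(F[:,:2]-[.508,.108]).T)<.05)
        q=F[k]; print(nm,'blocktop pts',len(q),((q[:,:2]-o)@n*1e3).min() if len(q) else 0,((q[:,:2]-o)@n*1e3).max() if len(q) else 0)
E
```

```text
[0.5075017  0.10831829 0.23206739] [-1.79960074e+02  9.82860752e-02  1.71699601e+02] [ 0.58286947 -0.37659915 -4.26302897] 9.5667
tcp in jig mm -37.93151669908081 0.1459791896132157
block top 0.08680142858893923 (510.797119140625, 114.84313201904297, 79.45736694335938, 49.30497741699219, -8.339515686035156) jig mm -35.630673278632216 7.0842404270100765
slope deg x,y [-0.03695741 -0.09964239]
wrist -0.09 1489 1544 [0.0234 0.0274 0.0315] [-0.0311 -0.0269 -0.0228]
wrist -0.06 663 754 [0.0264 0.0296 0.0318] [-0.0313 -0.0288 -0.0254]
wrist -0.03 36 56 [0.028  0.03   0.0318] [-0.0314 -0.0303 -0.0274]
wrist 0.0 2 0
wrist 0.03 107 103 [0.0282 0.0294 0.0318] [-0.031  -0.0284 -0.0269]
top -0.09 0 42 [-0.0323 -0.0282 -0.023 ]
top -0.06 0 15 [-0.0325 -0.0269 -0.0226]
top -0.03 0 18 [-0.0323 -0.0284 -0.024 ]
top 0.0 0 37 [-0.0326 -0.028  -0.0222]
top 0.03 0 13 [-0.0317 -0.0269 -0.0219]
top blocktop pts 5 -18.699869458355064 -16.870707907514248
scene -0.09 26 0 [0.0228 0.0281 0.0337]
scene -0.06 22 0 [0.0235 0.0288 0.032 ]
scene -0.03 26 5 [0.0249 0.0304 0.0332] [-0.0277 -0.0263 -0.0194]
scene 0.0 26 20 [0.0232 0.0285 0.0323] [-0.0306 -0.0263 -0.0214]
scene 0.03 12 4 [0.0234 0.0276 0.0327]
scene blocktop pts 200 -26.355738667870725 20.07360101393277
```

View pics/wrist3.png

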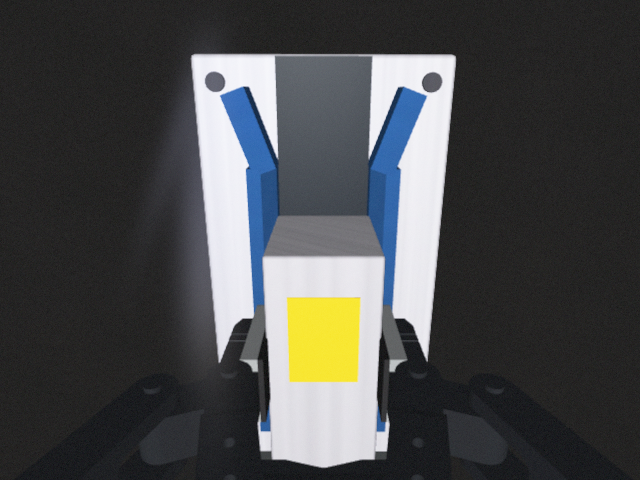

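The wrist view shows the block (323,340) centred over the channel, with rails at x≈262 and 385 symmetric to it. I'll lower it.

>>> {"op": "apply_moves", "data": {"steps": [[[0,0,-0.2,0,0,0,1],[0,0,-0.2,0,0,0,1],[0,0,-0.2,0,0,0,1],[0,0,-0.15,0,0,0,1],[0,0,-0.1,0,0,0,1],[0,0,0,0,0,0,1],[0,0,0,0,0,0,1]]]}}

```text
t: 10.35
tool_pos: [0.5068, 0.1083, 0.2053]
tool_rot: [-179.9, -0.0, 171.7]
contact_force: [-0.6, 0.5, -4.7]
gripper_width: 0.405
finger_force: 80.9
```

>>> {"op": "apply_moves", "data": {"steps": [[[0,0,-0.02,0,0,0,1],[0,0,-0.02,0,0,0,1],[0,0,0,0,0,0,1],[0,0,0,0,0,0,1]]]}}

```text
t: 10.68
tool_pos: [0.5069, 0.1083, 0.2049]
tool_rot: [-179.9, 0.0, 171.7]
contact_force: [-1.1, -0.1, 3.8]
gripper_width: 0.407
finger_force: 81.7
```

The block is touching the floor lightly. Now I'll slide it towards the probe.

>>> {"op": "apply_moves", "data": {"steps": [[[0.08,-0.012,0,0,0,0,1],[0.16,-0.024,0,0,0,0,1],[0.16,-0.024,0,0,0,0,1],[0.16,-0.024,0,0,0,0,1],[0.16,-0.024,0,0,0,0,1],[0.16,-0.024,0,0,0,0,1],[0.08,-0.012,0,0,0,0,1],[0,0,0,0,0,0,1],[0,0,0,0,0,0,1]]]}}

```text
t: 11.43
tool_pos: [0.5367, 0.1039, 0.2049]
tool_rot: [-180.0, 0.1, 171.7]
contact_force: [1.0, 0.3, 4.0]
gripper_width: 0.407
finger_force: 82.1
```

>>> {"op": "apply_moves", "data": {"steps": [[[0.04,-0.006,0,0,0,0,1],[0.04,-0.006,0,0,0,0,1],[0.04,-0.006,0,0,0,0,1],[0.04,-0.006,0,0,0,0,1],[0.04,-0.006,0,0,0,0,1],[0.04,-0.006,0,0,0,0,1],[0.04,-0.006,0,0,0,0,1],[0.04,-0.006,0,0,0,0,1],[0,0,0,0,0,0,1],[0,0,0,0,0,0,1]]]}}

```text
t: 12.27
tool_pos: [0.5438, 0.1028, 0.2049]
tool_rot: [-180.0, -0.2, 171.7]
contact_force: [-8.5, 0.9, 12.8]
gripper_width: 0.407
finger_force: 83.1
```

>>> {"op": "apply_moves", "data": {"steps": [[[0.04,-0.006,0.005,0,0,0,1],[0.04,-0.006,0.005,0,0,0,1],[0.04,-0.006,0,0,0,0,1],[0.04,-0.006,0,0,0,0,1],[0.04,-0.006,0,0,0,0,1],[0.04,-0.006,0,0,0,0,1],[0.04,-0.006,0,0,0,0,1],[0,0,0,0,0,0,1],[0,0,0,0,0,0,1]]]}}

```text
t: 13.02
tool_pos: [0.5512, 0.1018, 0.2049]
tool_rot: [-180.0, -0.3, 171.7]
contact_force: [-10.4, 1.2, 14.4]
gripper_width: 0.412
finger_force: 83.2
```

```bash
python3 chk.py
```

```text
[0.55120497 0.10175992 0.20487486] [-179.95838628   -0.3252849   171.7377491 ] [-10.37397      1.19982736  14.36756576] 13.0167
tcp in jig mm 6.26106309336634 0.08083703891407436
block top 0.059684022730638234 (553.2809448242188, 108.44094848632812, 79.38224792480469, 49.117713928222656, -8.228309631347656) jig mm 7.332745191805865 6.994395924863089
slope deg x,y [-0.17954845 -0.01446394]
```

>>> {"op": "apply_moves", "data": {"steps": [[[0.03,-0.0045,0,0,0,0,1],[0.03,-0.0045,0,0,0,0,1],[0.03,-0.0045,0,0,0,0,1],[0,0,0,0,0,0,1],[0,0,0,0,0,0,1]]]}}

```text
t: 13.48
tool_pos: [0.5534, 0.1014, 0.2049]
tool_rot: [-180.0, -0.4, 171.7]
contact_force: [-14.1, 1.4, 16.5]
gripper_width: 0.408
finger_force: 83.7
```

>>> {"op": "apply_moves", "data": {"steps": [[[0.03,-0.0045,0,0,0,0,1],[0.03,-0.0045,0,0,0,0,1],[0,0,0,0,0,0,1],[0,0,0,0,0,0,1]]]}}

```text
t: 13.82
tool_pos: [0.5539, 0.1014, 0.2049]
tool_rot: [-180.0, -0.6, 171.8]
contact_force: [-18.5, 1.9, 20.1]
gripper_width: 0.403
finger_force: 84.3
```

>>> {"op": "apply_moves", "data": {"steps": [[[0.03,-0.0045,0.005,0,0,0,1],[0.03,-0.0045,0.005,0,0,0,1],[0,0,0,0,0,0,1],[0,0,0,0,0,0,1]]]}}

```text
t: 14.15
tool_pos: [0.5544, 0.1013, 0.2049]
tool_rot: [-180.0, -0.8, 171.8]
contact_force: [-21.9, 4.3, 22.9]
gripper_width: 0.406
finger_force: 84.6
```

```bash
python3 chk.py; python3 - <<'E'
from m import *
o=np.array([.545,.1026]); y=np.radians(-8.45); e=np.array([np.cos(y),np.sin(y)]); n=np.array([-e[1],e[0]])
s=cam('scene'); i=s['image']; cv2.imwrite('pics/s4.png',cv2.resize(i[220:340,270:430],None,fx=5,fy=5,interpolation=2))
for z in (.059,):
  for x,yy in ((.05,.018),(.05,-.018),(-.03,.018)):
    w=np.r_[o+e*x+n*yy,z]; q=s['R'].T@(w-s['p']); print((s['K'][0,0]*q[0]/-q[2]+s['K'][0,2]-270)*5,(-s['K'][1,1]*q[1]/-q[2]+s['K'][1,2]-220)*5)
E
```

```text
[0.55442562 0.10127558 0.20488149] [-179.95920639   -0.75915165  171.76409993] [-21.89519967   4.33482836  22.92164231] 14.15
tcp in jig mm 9.51791572986725 0.07501365089439642
block top 0.05971043127151328 (555.234375, 108.08839416503906, 79.22893524169922, 49.131019592285156, -8.358917236328125) jig mm 9.316776401619125 6.932718055257323
slope deg x,y [-0.24984696  0.02400198]
325.96058132442124 319.87365685418723
286.7536235724947 273.3056705987792
454.7759825905254 254.89996595092776
```

View pics/s4.png

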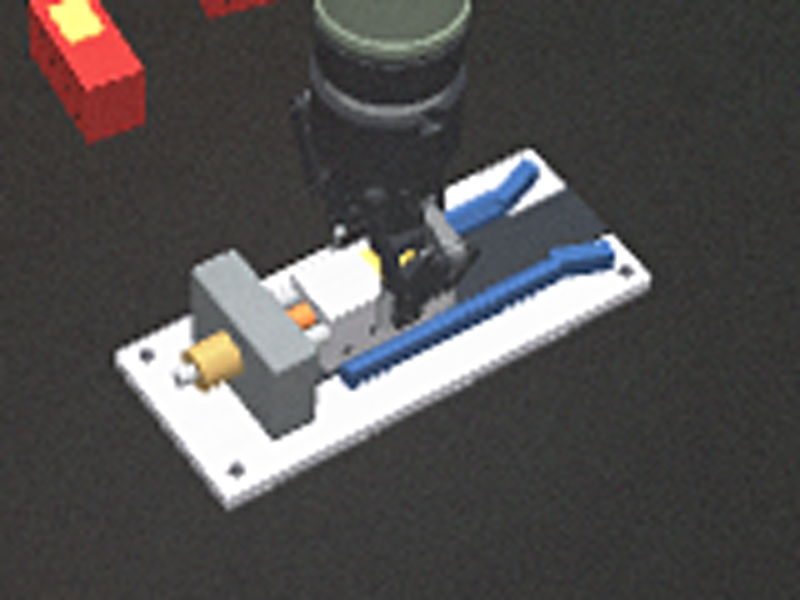

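The scene crop shows the block's end on both pin faces (~(300,300)), with the probe flush between them. I'll add one small push for firmness.

>>> {"op": "apply_moves", "data": {"steps": [[[0.03,-0.0045,0.005,0,0,0,1],[0.03,-0.0045,0.005,0,0,0,1],[0,0,0,0,0,0,1],[0,0,0,0,0,0,1],[0,0,0,0,0,0,1],[0,0,0,0,0,0,1]]]}}

```text
t: 14.75
tool_pos: [0.555, 0.1012, 0.2049]
tool_rot: [-180.0, -0.9, 171.8]
contact_force: [-25.0, 4.3, 25.5]
gripper_width: 0.407
finger_force: 84.9
```

```bash
python3 chk.py
```

```text
[0.55496099 0.10120098 0.20487332] [-179.95678663   -0.9393087   171.77625708] [-24.95679822   4.26919685  25.48224939] 14.75
tcp in jig mm 10.05843563230347 0.07989613081906896
block top 0.059738007757370856 (555.20654296875, 108.2475357055664, 79.17214965820312, 49.264434814453125, -8.118598937988281) jig mm 9.265861244980398 7.08604221744113
slope deg x,y [-0.29093336  0.0179522 ]
```

The block did not move under the extra push: 9.32 → 9.27 mm with the force up 3 N. It is seated on the stops, so I'm handing in.

```bash
python3 -c "
from cell import ticket
print(ticket.hand_in())"
```

```text
the job is handed in; nothing more can be done
None
```

I handed the job in with the aluminium block flat in the channel and still gripped, held against both stop pins with about 25 N of push after 14.8 s; the hand-in returned no verdict.

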